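Find the full coin canister on the balance and load it in the sprung rack

ROBOT

A 6-joint arm with a two-finger parallel gripper is mounted at the origin on a cart in front of the work surface, level with it; the furniture and walls round the work are solid. World frame = base frame: x ahead of the robot, y to its left, z up, the work surface at z = 0. Lengths are in m, angles in rad, forces in N, time in s.
With the tool pointing down it reaches from about 0.275 to 0.875 m from the base axis. Payload 12.5 kg.
Tool frame: the origin (TCP) lies at the very end of the fingers, on their centre line; the grasp point (between the pads) lies 19 mm behind it; x points along the fingers, y is the direction in which the jaws open and shut, and the axes are right-handed (so a half turn about x gives the same grasp; the last joint's range is limited). The gripper opens to 85 mm and grips with 20 to 120 N. Pads are 22 mm wide; open, the fingers measure 114 mm over their backs; the gripper's body (76 mm by 85 mm) begins 54 mm behind the grasp point. The pads swing forward as they close: fully open they stand 13 mm farther back than shut.
Start: joints at [1.106, 0.351, 1.652, -0, 1.139, -0.085], TCP at [0.204, 0.511, 0.207] pointing down, gripper open.
Joint ranges: [-2.75, 2.75], [-0.79, 2.1], [0.01, 2.65], [-1.57, 4.71], [0.07, 3.14], [-2.87, 2.87]. Speed limits (rad/s): [2.22, 2.22, 2.79, 3.14, 3.14, 3.14].

INTERFACE

Orientations are given as a 3x3 rotation matrix whose columns are the frame's x, y, z axes.
In Python, from bench import manip gives the robot as it stands. Calls block until the motion is done:
- manip.move_ptp(position, orientation): joint-space move of the TCP to a pose.
- manip.move_l(position, attitude=None, max_speed=0.15): straight line of the TCP; attitude=None keeps the orientation; max_speed is the mean speed in m/s.
- manip.move_j(angles): joint-space move.
- manip.set_gripper(opening, effort=None): opening from 0.0 (shut) to 1.0 (fully open); effort is the grip in N (None keeps the last); returns when the fingers have stopped.
- manip.dwell(seconds).
- manip.inverse_kinematics(position, orientation): joint angles nearest the present ones, or None.
- manip.grab_frame(name): name is "scene" or "top" or "wrist"; returns (picture, depth): 400x640x3 uint8, red, green, blue; 400x640 float32, m along the optical axis (not along the pixel's ray), 0 where there is no reading.
- manip.get_calibration(name): a dict with "camera_matrix" (3x3 intrinsics, pixels), "k1" (the pictures are not rectified: a ray, as slopes to the right and down, at radius r is drawn at 1 + k1 r^2 times it, then the intrinsics apply), "R" (3x3) and "t" (3): a world point X has camera coordinates R X + t. Camera axes: x right, y down, z forward; pixel columns grow to the right and rows downward; lengths in m; the calibration is good to about 2 mm. A picture is of the moment at which its call begins: read the wrist's pose just before it. get_calibration takes no time and is no camera call; for the wrist camera it gives the pose at the moment of the call.
A pose or a line that the arm cannot do raises manip.Unreachable and nothing moves.
- manip.sign_off(): hands the job in, once; it reports no verdict.
Trained networks look in the newest picture that a camera, given by its name, has taken for a name from the list of things; names that differ only in an ending like _2 or _b are one class to them, and where a whole thing is asked for, a point or a joint stands for the part that bears it (a point fixed in the world has none). Each returns a list of dicts, best first, with "confidence" (0 to 1); they miss things now and then, are a little off and sometimes report something else, mostly with a low value. They report only what shows in the picture. A call takes as long as a camera call. They do not tell look-alikes from the thing itself.
- manip.look_for(camera, name): "at" ([x, y, z] in m, in world coordinates, good to about 4 mm: the middle of the surface that is visible of it).
Readings, each from a call of its own:
- manip.current_time(): time.
- manip.current_qpos(): joint angles.
- manip.current_joint_vel(): joint speeds.
- manip.current_joint_torque(): joint torques, N m.
- manip.current_ee_pos(): TCP position.
- manip.current_tcp_rot(): TCP orientation.
- manip.current_force(): force on the tool from outside, world axes, zero at the start.
- manip.current_ft_torque(): the same for the moment, N m.
- manip.current_grip_width(): opening from 0.0 (shut) to 1.0 (fully open).
Only numpy, scipy, OpenCV 4.12 (cv2) and the standard library are available. Lean on these libraries where they do the work, as an engineer would, in place of code of your own. Each camera call takes 0.05 s, during which the arm holds its last target.

TASK

Two coin canisters look alike but only one is full: stand one gently in each pan of the small beam balance, let go and see which side drops. Take the one that dropped, push it upright down into the sprung pocket of the grey rack until it is fully home, and give it a short firm press onto the pad at the bottom without forcing it (over 25 N on the pad is too much). Leave the lighter canister standing in its pan and do not disturb the other things on the counter.

Things in the scene. Friction and masses are not known exactly. Their poses are not given: they have to be found in the camera images.
- tube_a: One of two outwardly equal coin canisters: plain aluminium cylinder with a black cap, 26 mm diameter, 66 mm tall; the lowest 8 mm tapers to 23 mm diameter at the foot. Origin: centre of the underside; z runs along its axis towards the cap. Starts standing on the counter. Either canister may be the full one (160 to 200 g); the other weighs about 50 g.
- tube_b: The other coin canister, same shape, size and axes as tube_a.
- pan_left (a point): Centre of the inner floor of the balance pan at the +y end of the beam (left as the robot sees it when the balance is unturned). The pan is a round grey cup, inner diameter 31 mm, 16 mm deep, fixed to the beam 110 mm from the pivot and tilting with it.
- pan_right (a point): The same point of the pan at the -y end of the beam.
- beam: Aluminium beam along its own y axis, on a dark steel stand fixed to the counter; origin on the pivot, 60 mm above the counter, level with the pan floors. Tips about its x axis by at most 0.07 rad each way to hard stops (each pan rises or sinks 8 mm), almost frictionless, stays where it is when empty. Positive tilt about x: pan_left up, pan_right dropped. Load no pan with over 20 N.
- pocket (a point): Bottom centre of the pocket in the grey rack (fixed, foot 110 mm along its x by 70 mm), on top of the pad, 10 mm above the counter; the rack's top is 27 mm above this point. Rigid walls 28.6 mm apart across y; across x two sprung steel jaws with round noses, 23 mm apart at rest, 14 mm above the pad. They resist with 3 to 8 N and hold the canister by friction where it is left.
- seat: Round black rubber pad, 25 mm diameter, 2 mm thick, at the bottom of the pocket (origin: centre of its underside, 2 mm below pocket). The canister must end standing on it, after being pressed onto it for a moment with 8 N or more (besides the 3 to 8 N that the jaws take, so about 14 to 18 N in all), never with over 25 N.
- rubber_stamp: Bystander: rubber stamp with a round knob, 27 mm wide, 76 mm tall, standing on the counter; origin at the centre of its underside. Leave alone.
- binder_clip: Bystander: black binder clip, 33 x 41 x 58 mm, standing on the counter; origin at the centre of its underside. Leave alone.
Things that resemble listed ones, but are neither listed nor needed, are in the scene too. What is shaped like the tube_a but blue or orange is not meant.

How it is judged:
By the outcome, as a careful person would: the job done as asked, in the order asked, and still so for the second after the job is handed in, with the robot touching nothing.
It also fails if it takes over 69 s, if anything falls off the work surface, if the arm or the gripper's body presses on something with over 40 N, if the wrist force passes 120 N, or if a joint passes its speed limit or range.

## Working session

There is one attempt and no reset: what is moved stays moved. The work goes in short steps, each a Python script; the robot and the scene stay as the last script left them, time stands still between calls to the robot, and variables do not carry over. Pictures are saved under pics/ and viewed, and the job is handed in when it is done.

```bash
ls; mkdir -p pics; python3 - <<'E'
from bench import manip
import cv2,numpy as np
print(manip.current_time())
for c in ["scene","top","wrist"]:
    im,d=manip.grab_frame(c); cv2.imwrite(f"pics/{c}0.png",im[:,:,::-1]); np.save(f"pics/{c}0_d.npy",d)
    k=manip.get_calibration(c); print(c,{a:np.round(b,4).tolist() for a,b in k.items()})
    for n in ["tube_a","pan_left","beam","pocket","seat","rubber_stamp","binder_clip"]:
        try: print(c,n,[(np.round(o["at"],4).tolist(),round(o["confidence"],2)) for o in manip.look_for(c,n)])
        except Exception as e: print(n,e)
print(manip.current_time(), manip.current_force())
E
```

```text
pics
0.0
scene {'camera_matrix': [[375.4675, 0.0, 321.0163], [0.0, 375.4675, 194.0989], [0.0, 0.0, 1.0]], 'k1': -0.0205, 'R': [[0.7599, -0.6499, 0.0122], [-0.4908, -0.586, -0.6448], [0.4262, 0.484, -0.7643]], 't': [-0.3607, 0.2966, 0.7715]}
scene tube_a [([0.3887, -0.0962, 0.0511], 0.73), ([0.4361, -0.2442, 0.0536], 0.65), ([0.4288, 0.2953, 0.0517], 0.56), ([0.4342, -0.1732, 0.0519], 0.54)]
scene pan_left [([0.487, 0.0744, 0.0631], 0.58)]
scene beam [([0.487, 0.071, 0.0674], 0.71)]
scene pocket [([0.554, -0.2275, 0.0235], 0.61)]
scene seat []
scene rubber_stamp [([0.4203, -0.3576, 0.0706], 0.53)]
scene binder_clip []
top {'camera_matrix': [[395.6966, 0.0, 321.2054], [0.0, 395.6966, 191.6517], [0.0, 0.0, 1.0]], 'k1': -0.0996, 'R': [[-0.0056, -0.9996, -0.0294], [-0.9978, 0.0076, -0.0655], [0.0657, 0.029, -0.9974]], 't': [0.0548, 0.5014, 1.11]}
top tube_a [([0.4326, -0.1612, 0.0703], 0.66), ([0.4375, 0.2968, 0.0658], 0.62), ([0.4474, -0.231, 0.0655], 0.45), ([0.3941, -0.0895, 0.0673], 0.42)]
top pan_left [([0.4851, 0.0868, 0.0606], 0.92)]
top beam [([0.4857, 0.0844, 0.0647], 0.76), ([0.4365, 0.2937, 0.0643], 0.38)]
top pocket [([0.5691, -0.2216, 0.0192], 0.96)]
top seat [([0.4855, 0.086, 0.0579], 0.64), ([0.5701, -0.2218, 0.0095], 0.46)]
top rubber_stamp []
top binder_clip [([0.5129, 0.3844, 0.0122], 0.5)]
wrist {'camera_matrix': [[305.626, 0.0, 317.4173], [0.0, 305.626, 200.6042], [0.0, 0.0, 1.0]], 'k1': -0.0102, 'R': [[0.372, 0.9282, -0.0006], [0.8934, -0.3578, 0.2716], [0.2519, -0.1016, -0.9624]], 't': [-0.5489, -0.036, 0.3789]}
wrist tube_a []
wrist pan_left []
wrist beam []
wrist pocket []
wrist seat []
wrist rubber_stamp []
wrist binder_clip []
1.2 [-0.29661064  0.18184972 -0.76638581]
```

View pics/scene0.png

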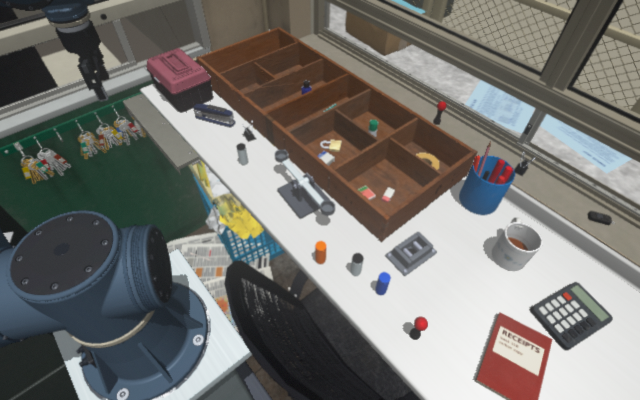

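View pics/top0.png

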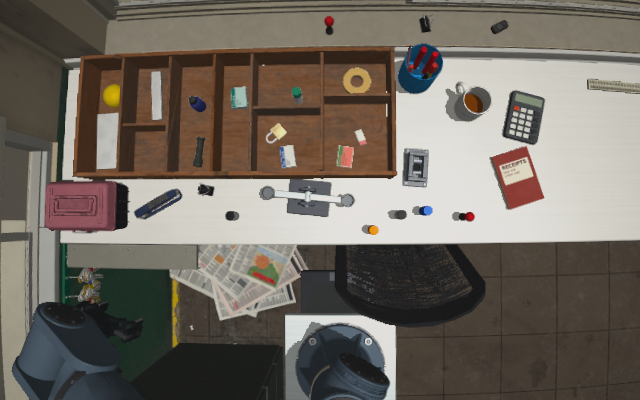

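View pics/wrist0.png

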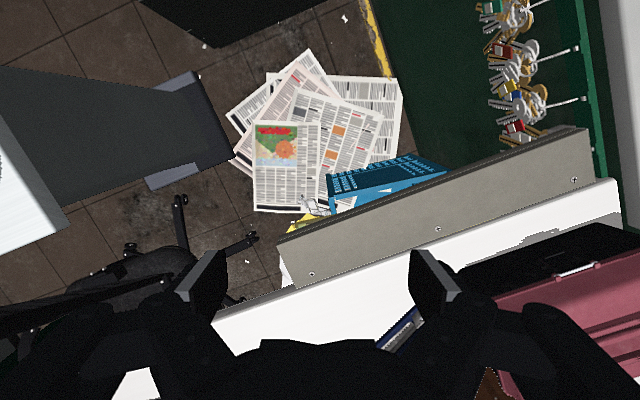

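The grey canisters are at scene px (242,153) and (357,263), top px (232,215) and (401,214). The orange one (320,252) and blue one (383,283) are decoys. The balance is at top px (307,197) and the rack at (416,167). Next I build a cloud from the depth images.

```bash
cat > h.py <<'E'
import numpy as np,cv2
from bench import manip
def cloud(d,k):
    K=np.array(k["camera_matrix"]);R=np.array(k["R"]);t=np.array(k["t"])
    v,u=np.mgrid[:400,:640]
    pts=np.stack([u.ravel(),v.ravel()],1).astype(np.float64)[:,None]
    n=cv2.undistortPoints(pts,K,np.array([k["k1"],0,0,0.])).reshape(-1,2)
    z=d.ravel().astype(float)
    P=np.c_[n*z[:,None],z]
    W=(P-t)@R
    W[z==0]=np.nan
    return W.reshape(400,640,3)
def circ(P):
    A=np.c_[2*P,np.ones(len(P))];s=np.linalg.lstsq(A,(P**2).sum(1),rcond=None)[0]
    return s[:2],np.sqrt(s[2]+s[:2]@s[:2])
def grab(cam,name):
    k=manip.get_calibration(cam); im,d=manip.grab_frame(cam)
    cv2.imwrite(f"pics/{name}.png",im[:,:,::-1]); W=cloud(d,k); np.savez(f"pics/{name}.npz",W=W,im=im,R=k["R"],t=k["t"],K=k["camera_matrix"],k1=k["k1"])
    return im,W,k
E
python3 - <<'E'
from h import *
for c in ["top","scene"]:
    d=np.load(f"pics/{c}0_d.npy");k=manip.get_calibration(c);W=cloud(d,k)
    im=cv2.imread(f"pics/{c}0.png")
    np.save(f"pics/{c}0W.npy",W)
    x,y,z=W[...,0],W[...,1],W[...,2]
    tab=(abs(z)<0.02)&(x>.37)&(x<.55)&(y>-.4)&(y<.4); print(c,"table z",np.nanmedian(z[tab]),np.nanmin(x[tab]))
    for nm,cx,cy in [("R",.434,-.165),("L",.435,.296),("or",.392,-.092),("bl",.443,-.235)]:
        m=(np.hypot(x-cx,y-cy)<.03)&(z>.04)
        m2=(np.hypot(x-cx,y-cy)<.03)&(z>.058)
        P=W[m]; print(nm,m.sum(),P.max(0).round(4),P.min(0).round(4),P.mean(0).round(4),W[m2].mean(0).round(4))
    m=(x>.52)&(x<.62)&(y>-.1)&(y<.4)&(z>.02); print("organizer",np.nanpercentile(z[m],[50,90,99]),np.nanpercentile(x[m&(z>.06)],[.5,2,5]))
    m=(x>.45)&(x<.52)&(y>-.1)&(y<.25)&(z>.03)
    print("balance ext",W[m].min(0),W[m].max(0))
    m=(x>.47)&(x<.66)&(y>-.3)&(y<-.14)&(z>.025)&(z<.06)
    print("rack",W[m].min(0),W[m].max(0), cv2.minAreaRect(W[m][:,:2].astype(np.float32)))
im=cv2.imread("pics/top0.png");cv2.imwrite("pics/topz.png",cv2.resize(im[120:240,210:490],None,fx=2.8,fy=2.8,interpolation=cv2.INTER_CUBIC))
E
```

```text
top table z 0.0005456803765650629 0.3700212476299962
R 81 [ 0.4475 -0.1536  0.0698] [ 0.4253 -0.1772  0.0414] [ 0.436  -0.1651  0.0639] [ 0.4359 -0.1663  0.0658]
L 89 [0.4474 0.3157 0.0695] [0.4223 0.2909 0.0421] [0.4352 0.3016 0.0628] [0.4353 0.3031 0.0655]
or 77 [ 0.407  -0.0795  0.0712] [ 0.3827 -0.1032  0.0467] [ 0.394  -0.0911  0.0651] [ 0.3937 -0.0919  0.0663]
bl 88 [ 0.4578 -0.2255  0.0701] [ 0.4355 -0.251   0.0407] [ 0.4461 -0.2366  0.0635] [ 0.4463 -0.2381  0.066 ]
organizer [0.08914644 0.09896176 0.10117501] [0.54121504 0.54163831 0.54205394]
balance ext [ 0.45852002 -0.03847554  0.03150199] [0.51462648 0.21390177 0.08139405]
rack [ 0.52915529 -0.24885287  0.02502542] [ 0.61441193 -0.14029757  0.0583923 ] ((0.5739399790763855, -0.19539706408977509), (0.10398314148187637, 0.08320272713899612), 84.97288513183594)
scene table z -0.0009044656578502408 0.370006015759981
R 155 [ 0.4465 -0.1566  0.0673] [ 0.4218 -0.1811  0.0402] [ 0.4311 -0.1705  0.0589] [ 0.4335 -0.1689  0.064 ]
L 102 [0.4469 0.3152 0.0675] [0.422  0.2879 0.0401] [0.4327 0.2966 0.0572] [0.4342 0.2993 0.0636]
or 145 [ 0.4054 -0.0811  0.067 ] [ 0.3808 -0.1059  0.0409] [ 0.3916 -0.0959  0.0592] [ 0.3934 -0.0939  0.064 ]
bl 167 [ 0.459  -0.2259  0.0688] [ 0.432  -0.2506  0.04  ] [ 0.4423 -0.2398  0.0605] [ 0.4444 -0.2387  0.0652]
organizer [0.06906835 0.09567058 0.09790298] [0.53939874 0.54059816 0.5411579 ]
balance ext [ 0.45684713 -0.04103818  0.03043924] [0.51522421 0.21503032 0.0785861 ]
rack [ 0.52789672 -0.2481925   0.02505661] [ 0.65977538 -0.14016139  0.05997623] ((0.5923709869384766, -0.19648247957229614), (0.10325107723474503, 0.12663426995277405), 85.1308364868164)
```

View pics/topz.png

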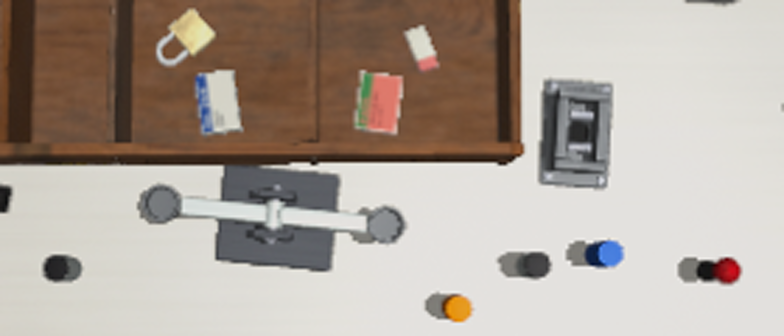

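```bash
python3 - <<'E'
from h import *
k=manip.get_calibration("wrist");R=np.array(k["R"]);t=np.array(k["t"]);C=-R.T@t
p=np.array(manip.current_ee_pos());T=np.array(manip.current_tcp_rot())
print(p,"\n",T.round(3)); print("cam in tool",T.T@(C-p)); print("cam axes in tool\n",(T.T@R.T).round(3))
W=np.load("pics/top0W.npy");x,y,z=W[...,0],W[...,1],W[...,2]
# pans coarse
m=(z>.045)&(x>.45)&(x<.53)&(y>-.06)&(y<.23)
P=W[m][:,:2]; 
for s in [(y>.17),(y<.0)]:
    Q=W[m&s]; print(Q.mean(0),Q.min(0),Q.max(0))
    print(cv2.minEnclosingCircle(Q[:,:2].astype(np.float32)))
m=(x>.5)&(x<.65)&(y>-.27)&(y<-.14)&(z>.022)&(x>.5)&(z<.05)
Q=W[m];print(np.histogram(Q[:,2],8),Q.min(0),Q.max(0))
E
```

```text
[0.20386805 0.51078499 0.20747523] 
 [[-0.     0.371  0.929]
 [-0.     0.929 -0.371]
 [-1.    -0.    -0.   ]]
cam in tool [-0.16661953 -0.00072715 -0.06753368]
cam axes in tool
 [[ 0.001 -0.272  0.962]
 [ 1.    -0.001 -0.001]
 [ 0.001  0.962  0.272]]
[0.49830261 0.19449547 0.06492483] [0.48165936 0.1710812  0.05211223] [0.51462648 0.21390177 0.08055368]
((0.49653080105781555, 0.19235284626483917), 0.02264394611120224)
[ 0.47568416 -0.0207298   0.06633163] [ 0.45852002 -0.03847554  0.05669102] [ 0.49378051 -0.00084627  0.08139405]
((0.4759582281112671, -0.01883666217327118), 0.02072799950838089)
(array([ 23,  25,  47,  30,  64, 169,  87,   9]), array([0.02226895, 0.0249067 , 0.02754445, 0.0301822 , 0.03281996,
       0.03545771, 0.03809546, 0.04073321, 0.04337096])) [ 0.52915529 -0.24885287  0.02226895] [ 0.61441193 -0.14029757  0.04337096]
```

```bash
cat >> h.py <<'E'
def Rz(a):
    # tool down, jaw (tool y) along world direction rotated a from +y
    y=np.array([-np.sin(a),np.cos(a),0]);x=np.array([0,0,-1.]);return np.c_[x,y,np.cross(x,y)]
E
python3 - <<'E'
from h import *
t0=manip.current_time()
for i,p in enumerate([(.42,.22,.19),(.42,.06,.22),(.43,-.12,.20),(.50,-.20,.18)]):
    manip.move_ptp(p,Rz(0))
    im,W,k=grab("wrist",f"w{i}")
    print(i,manip.current_time(),np.round(manip.current_ee_pos(),4),np.round(manip.current_force(),2))
    for n in ["tube_a","pan_left","pocket"]:
        print(n,[(np.round(o["at"],4).tolist(),round(o["confidence"],2)) for o in manip.look_for("wrist",n)])
E
```

```text
0 2.6083 [0.4198 0.2207 0.1901] [-0.23 -0.68  0.11]
tube_a [([0.3914, -0.081, 0.0427], 0.78), ([0.4322, 0.2991, 0.0637], 0.72), ([0.4392, -0.1567, 0.0029], 0.55)]
pan_left [([0.4852, 0.0782, 0.0666], 0.56)]
pocket [([0.5415, -0.1856, 0.0073], 0.54)]
1 3.5 [0.4201 0.0608 0.2198] [ 0.41  0.26 -0.27]
tube_a [([0.4377, -0.1609, 0.0544], 0.96), ([0.44, -0.2351, 0.0505], 0.75), ([0.4278, 0.2957, 0.0548], 0.69), ([0.3906, -0.0846, 0.0644], 0.68)]
pan_left [([0.4845, 0.081, 0.0683], 0.66)]
pocket [([0.5516, -0.2166, 0.0273], 0.92)]
2 4.4583 [ 0.4302 -0.1188  0.2001] [-0.12 -0.24 -0.24]
tube_a [([0.3889, -0.0918, 0.064], 0.83), ([0.4383, -0.1646, 0.0662], 0.77), ([0.4394, -0.2379, 0.0651], 0.77)]
pan_left [([0.4873, 0.0877, 0.0677], 0.58)]
pocket [([0.5617, -0.2141, 0.021], 0.91)]
3 5.1667 [ 0.4998 -0.1993  0.1799] [-0.77  0.48  0.16]
tube_a [([0.395, -0.0951, 0.0669], 0.94), ([0.4432, -0.2399, 0.0681], 0.74), ([0.4361, -0.1735, 0.0663], 0.69)]
pan_left [([0.4813, 0.0182, 0.0679], 0.63)]
pocket [([0.5592, -0.2205, 0.0264], 0.7)]
```

```bash
python3 - <<'E'
import cv2,numpy as np
a=[cv2.imread(f"pics/w{i}.png")[:300] for i in range(4)]
a=[cv2.resize(x,(400,188)) for x in a]
# crops enlarged
i3=cv2.imread("pics/w3.png");i1=cv2.imread("pics/w1.png");i0=cv2.imread("pics/w0.png")
cv2.imwrite("pics/w3c.png",cv2.resize(i3[60:260,180:440],None,fx=3,fy=3)[:600,:800])
E
```

```text
(no output)
```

View pics/w0.png

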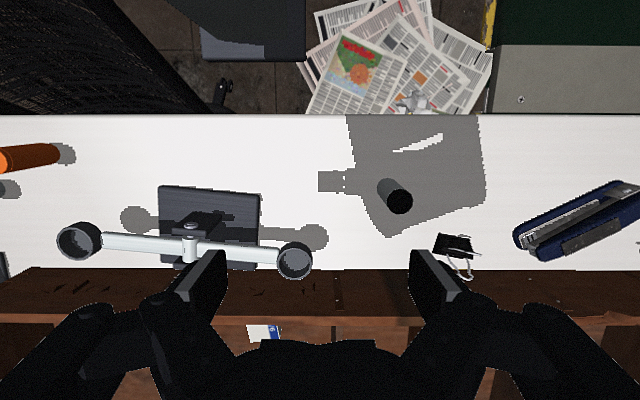

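View pics/w1.png

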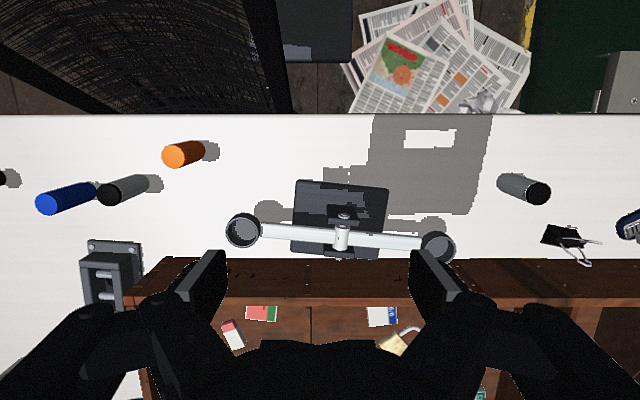

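View pics/w2.png

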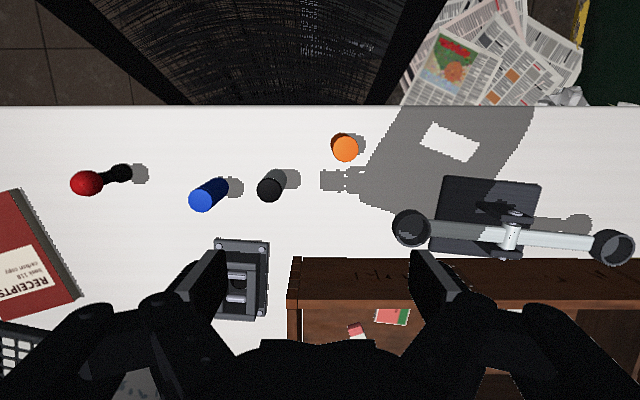

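View pics/w3c.png

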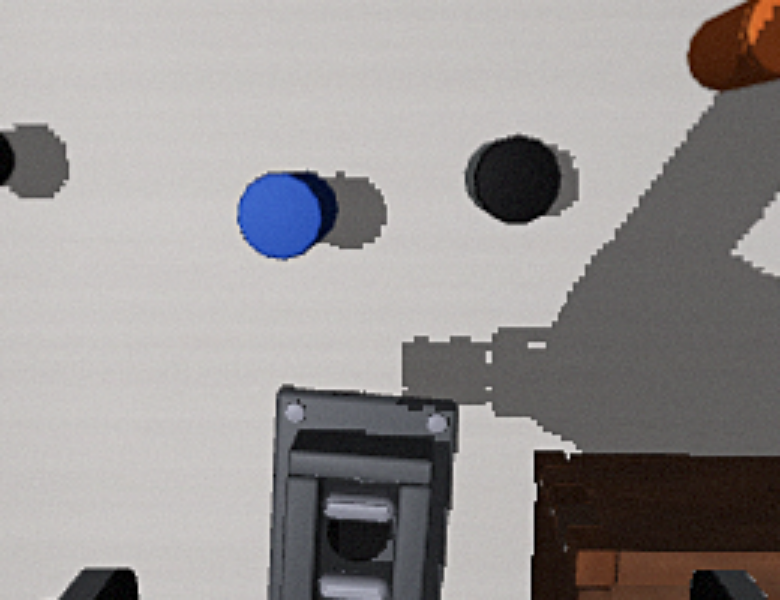

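```bash
python3 - <<'E'
from h import *
D={f"w{i}":np.load(f"pics/w{i}.npz")["W"] for i in range(4)}
D["top"]=np.load("pics/top0W.npy");D["scene"]=np.load("pics/scene0W.npy")
def cap(W,cx,cy,h=.061,r=.022):
    m=(np.hypot(W[...,0]-cx,W[...,1]-cy)<r)&(W[...,2]>h)&(W[...,2]<.075)
    Q=W[m]
    if len(Q)<20: return None
    c,rr=cv2.minEnclosingCircle(Q[:,:2].astype(np.float32))
    return np.round(c,4),round(rr,4),len(Q),Q[:,:2].mean(0).round(4),np.median(Q[:,2]).round(4)
for n,W in D.items():
    z=W[...,2];x=W[...,0];y=W[...,1]
    m=(abs(z)<.02)&(x>.38)&(x<.5)&(y>-.3)&(y<.33)
    print(n,"table",np.nanmedian(z[m]).round(4),"R",cap(W,.4355,-.168),"L",cap(W,.435,.300))
    for s,(cx,cy) in dict(PL=(.4965,.193),PR=(.476,-.019)).items():
        m=(np.hypot(x-cx,y-cy)<.028)&(z>.066)&(z<.09); m2=(np.hypot(x-cx,y-cy)<.009)&(z>.03)
        Q=W[m]
        if len(Q)<20: print(s,"few");continue
        c,r=cv2.minEnclosingCircle(Q[:,:2].astype(np.float32)); c2,r2=circ(Q[:,:2])
        print("  ",s,len(Q),np.round(c,4),round(r,4),"fit",c2.round(4),r2.round(4),"rimz",np.percentile(Q[:,2],[50,90,98]).round(4),"floor",np.nanmedian(W[m2][:,2]).round(4) if m2.any() else None)
E
```

```text
w0 table 0.0002 R None L (array([0.4351, 0.3008]), 0.0129, 521, array([0.4346, 0.3004]), np.float64(0.0661))
   PL 514 [0.4978 0.1953] 0.0189 fit [0.4975 0.1953] 0.0168 rimz [0.0741 0.0755 0.076 ] floor 0.0591
   PR 939 [ 0.4755 -0.0166] 0.0254 fit [ 0.4755 -0.0206] 0.0174 rimz [0.0736 0.0773 0.0781] floor 0.061
w1 table 0.0002 R (array([ 0.4362, -0.1696]), 0.0138, 471, array([ 0.4352, -0.1686]), np.float64(0.0659)) L (array([0.4352, 0.3005]), 0.0136, 472, array([0.4347, 0.2995]), np.float64(0.0659))
   PL 357 [0.4981 0.1934] 0.0208 fit [0.4979 0.1947] 0.0169 rimz [0.0733 0.0753 0.076 ] floor 0.0591
   PR 542 [ 0.4761 -0.0164] 0.0251 fit [ 0.4753 -0.0203] 0.0178 rimz [0.0751 0.0775 0.078 ] floor 0.061
w2 table 0.0002 R (array([ 0.4359, -0.1698]), 0.013, 499, array([ 0.4356, -0.1697]), np.float64(0.0659)) L None
   PL 751 [0.4987 0.1944] 0.0197 fit [0.4987 0.1936] 0.0168 rimz [0.0727 0.0752 0.0759] floor 0.0592
   PR 626 [ 0.476  -0.0166] 0.0257 fit [ 0.4747 -0.0213] 0.0178 rimz [0.0751 0.0773 0.078 ] floor 0.061
w3 table 0.0002 R (array([ 0.4363, -0.17  ]), 0.0129, 662, array([ 0.436
[... 239 characters left out ...]
float64(0.0659)) L (array([0.435 , 0.3037]), 0.0129, 72, array([0.4354, 0.3032]), np.float64(0.066))
   PL 65 [0.4985 0.1899] 0.0245 fit [0.4981 0.1939] 0.0178 rimz [0.0743 0.0773 0.0798] floor 0.0591
   PR 57 [ 0.4764 -0.0155] 0.0239 fit [ 0.4759 -0.0187] 0.0178 rimz [0.0764 0.08   0.0806] floor 0.0623
scene table -0.001 R (array([ 0.4351, -0.1688]), 0.0138, 96, array([ 0.4339, -0.1689]), np.float64(0.0642)) L (array([0.4355, 0.3016]), 0.0138, 49, array([0.4345, 0.3005]), np.float64(0.064))
   PL 77 [0.4967 0.1972] 0.0211 fit [0.4974 0.1949] 0.017 rimz [0.0714 0.0745 0.0756] floor 0.0576
   PR 110 [ 0.4743 -0.0192] 0.0223 fit [ 0.4746 -0.023 ] 0.0171 rimz [0.0728 0.076  0.0772] floor 0.0596
```

```bash
python3 - <<'E'
from h import *
D={f"w{i}":np.load(f"pics/w{i}.npz")["W"] for i in range(4)}
from scipy.optimize import least_squares
for n,W in D.items():
    x,y,z=W[...,0],W[...,1],W[...,2]
    for s,(cx,cy,zt) in dict(PL=(.4978,.195,.0751),PR=(.4755,-.0225,.077)).items():
        c=np.array([cx,cy]);
        d=np.hypot(x-cx,y-cy)
        # symmetric: rim pts, outward beam side excluded
        m=(abs(z-zt)<.0012)&(d<.022)
        if m.sum()<20: continue
        Q=W[m][:,:2]
        c,r=circ(Q)
        # inner edge: for angular bins, take min radius & max radius
        for _ in range(5):
            a=np.arctan2(*(Q-c).T[::-1]);rr=np.hypot(*(Q-c).T)
            ok=rr<.0215; b=np.round(a/(np.pi/12)).astype(int)
            mid=[]
            for k in np.unique(b):
                u=(b==k)&ok
                if u.sum()<2: continue
                mid.append(Q[u].mean(0))
            c,r=circ(np.array(mid))
        print(n,s,m.sum(),c.round(4),round(r,4),len(mid), "ang",np.percentile(rr,[2,50,98]).round(4))
# rack
for n in ["w1","w2","w3"]:
    W=D[n];x,y,z=W[...,0],W[...,1],W[...,2]
    m=(x>.5)&(x<.66)&(y>-.27)&(y<-.16)&(z>.004)&(z<.045)
    Q=W[m];print(n,len(Q),Q.min(0),Q.max(0));h=np.histogram(Q[:,2],20);print(h[0],h[1].round(3))
    T=W[m&(z>.034)][:,:2].astype(np.float32); print("top",cv2.minAreaRect(T))
W=D["w3"];x,y,z=W[...,0],W[...,1],W[...,2]
# rendered height map around rack at 1mm
xs=np.arange(.50,.64,.001);ys=np.arange(-.27,-.17,.001)
H=np.zeros((len(xs),len(ys)))
for n in ["w1","w2","w3"]:
    P=D[n].reshape(-1,3);P=P[np.isfinite(P[:,0])]
    i=((P[:,0]-.50)/.001).astype(int);j=((P[:,1]+.27)/.001).astype(int);ok=(i>=0)&(i<len(xs))&(j>=0)&(j<len(ys))&(P[:,2]<.06)
    np.maximum.at(H,(i[ok],j[ok]),P[ok,2])
cv2.imwrite("pics/rackH.png",cv2.resize(cv2.applyColorMap((H/.042*255).clip(0,255).astype(np.uint8),cv2.COLORMAP_JET),None,fx=4,fy=4,interpolation=0))
E
```

```text
w0 PL 264 [0.498  0.1953] 0.0167 25 ang [0.0152 0.0167 0.0184]
w0 PR 313 [ 0.4752 -0.0231] 0.0166 25 ang [0.0146 0.0166 0.0185]
w1 PL 157 [0.4984 0.195 ] 0.0168 18 ang [0.0152 0.0168 0.0184]
w1 PR 231 [ 0.4751 -0.0234] 0.0167 25 ang [0.0152 0.0167 0.0183]
w2 PL 259 [0.4988 0.1941] 0.0166 25 ang [0.0145 0.0166 0.0186]
w2 PR 265 [ 0.4755 -0.0237] 0.0167 25 ang [0.0152 0.0168 0.0184]
w3 PR 384 [ 0.4756 -0.0241] 0.0169 25 ang [0.0151 0.0169 0.0186]
w1 3373 [ 0.51419275 -0.25456108  0.0040089 ] [ 0.60456984 -0.18325229  0.03933519]
[ 75 252 510 144  71  79  82  77  89  71  87 110 135 168 173  92  97 183
 686 192] [0.004 0.006 0.008 0.009 0.011 0.013 0.015 0.016 0.018 0.02  0.022 0.023
 0.025 0.027 0.029 0.031 0.032 0.034 0.036 0.038 0.039]
top ((0.5665778517723083, -0.22181589901447296), (0.05276622250676155, 0.07312943786382675), 84.5845947265625)
w2 3484 [ 0.51419347 -0.25324376  0.00400819] [ 0.62782897 -0.18367967  0.03916066]
[ 73 369 693 209  73  61  77  78  50  57  73  92 113 173 157  46  72 130
 677 211] [0.004 0.006 0.008 0.009 0.011 0.013 0.015 0.016 0.018 0.02  0.022 0.023
 0.025 0.027 0.029 0.03  0.032 0.034 0.036 0.037 0.039]
top ((0.5711832642555237, -0.22188010811805725), (0.051223453134298325, 0.08287777006626129), 84.33104705810547)
w3 5126 [ 0.5140365  -0.26101145  0.00410608] [ 0.62794331 -0.1841765   0.03914511]
[  80  618 1105  327   61   56   60   41   50   46   60   82  112  212
  169   51   47  199 1333  417] [0.004 0.006 0.008 0.009 0.011 0.013 0.015 0.016 0.018 0.02  0.022 0.023
 0.025 0.027 0.029 0.03  0.032 0.034 0.036 0.037 0.039]
top ((0.5712957978248596, -0.22291287779808044), (0.05265982076525688, 0.08223669975996017), 85.36216735839844)
```

View pics/rackH.png

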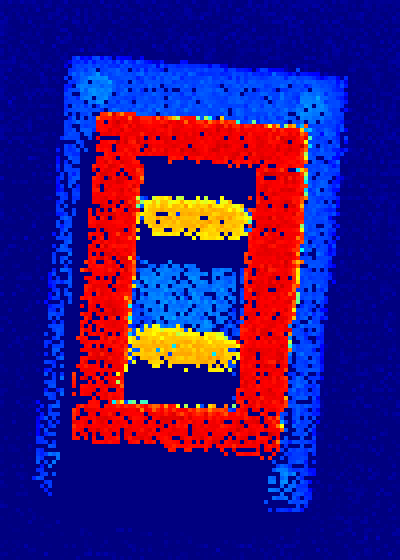

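View pics/w3.png

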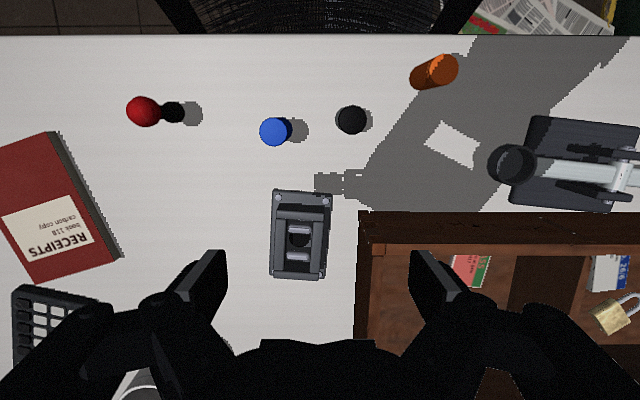

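The wrist views agree to within about 1 mm. The R canister is at (.436,-.170), L at (.435,.301), pan centres at (.498,.195) and (.475,-.024), and the pocket near (.571,-.223) with a yaw of about -4.8°. I pick R first and weigh it as I lift.

```bash
cat >> h.py <<'E'
import math
HT=.031
PIV=np.array([.48675,.08585,.060]); A=-math.asin(.0227/.2201)
def rotz(a): c,s=np.cos(a),np.sin(a); return np.array([[c,-s,0],[s,c,0],[0,0,1.]])
def rotx(a): c,s=np.cos(a),np.sin(a); return np.array([[1,0,0],[0,c,-s],[0,s,c.item() if hasattr(c,'item') else c]])
R0=Rz(0)
def pan_pose(side,th,up=0.,foot=0.):
    """side +1 left; tcp pose holding a tube with foot on pan floor at beam tilt th"""
    B=rotz(A)@rotx(th)
    p=PIV+B@np.array([0,side*.11,HT+foot])+np.array([0,0,up])
    return p,B@R0
def F(n=8,dt=.02):
    a=[]
    for _ in range(n):
        a.append(manip.current_force()); manip.dwell(dt)
    return np.mean(a,0)
def T(): return round(manip.current_time(),2)
E
python3 - <<'E'
from h import *
R=Rz(0)
manip.set_gripper(.53,40)
p=np.array([.4362,-.1699,HT])
manip.move_ptp(p+[0,0,.085],R); f0=F(); print(T(),f0.round(2),manip.current_grip_width())
manip.move_l(p,max_speed=.12); f1=F(3)
manip.set_gripper(0,40); print(T(),"grip",manip.current_grip_width(),f1.round(2),F(3).round(2))
manip.move_l(p+[0,0,.12],max_speed=.15); manip.dwell(.2); f2=F(); print(T(),f2.round(2),"weight",(f0-f2)[2])
E
```

```text
6.39 [ 0.64 -0.34  0.2 ] 0.5305747977604357
7.62 grip 0.2755985528445525 [-0.28  0.04  0.11] [0.21 1.16 6.15]
8.96 [ 0.01 -0.05 -1.82] weight 2.0233885698469716
```

```bash
python3 - <<'E'
from h import *
p,R=pan_pose(-1,.07,up=.045); print(p)
manip.move_ptp(p,R); f0=F(6); print(T(),f0.round(2))
p,_=pan_pose(-1,.07,up=.014); manip.move_l(p,R,max_speed=.1)
f=F(4)-f0; print("above",f.round(2))
u=.014
while u>-.002:
    u-=.001
    p,_=pan_pose(-1,.07,up=u); manip.move_l(p,R,max_speed=.03)
    f=F(3,.01)-f0
    print(round(u,4),f.round(2))
    if f[2]>2.0 : break
print(T(),manip.current_ee_pos())
grab("wrist","p1")
E
```

```text
[ 0.47520932 -0.02545212  0.12823037]
9.7 [ 0.18 -0.51 -1.59]
above [-0.18  0.61  0.2 ]
0.013 [ 0.08  0.68 -0.52]
0.012 [-0.01 -0.1  -0.08]
0.011 [ 0.1   0.92 -0.57]
0.01 [-0.31  0.5  -0.51]
0.009 [-0.21 -0.03 -0.31]
0.008 [ 0.2   0.48 -0.21]
0.007 [-0.1   0.36  0.03]
0.006 [-0.35  0.07 -0.63]
0.005 [-0.69  0.91 -0.18]
0.004 [-0.65  0.36 -0.43]
0.003 [-0.43  0.22 -0.19]
0.002 [ 0.09  0.32 -0.24]
0.001 [-0.4   1.12 -0.29]
-0.0 [-0.4   1.27  7.44]
14.07 [ 0.47582806 -0.02550468  0.08386507]
```

View pics/p1.png

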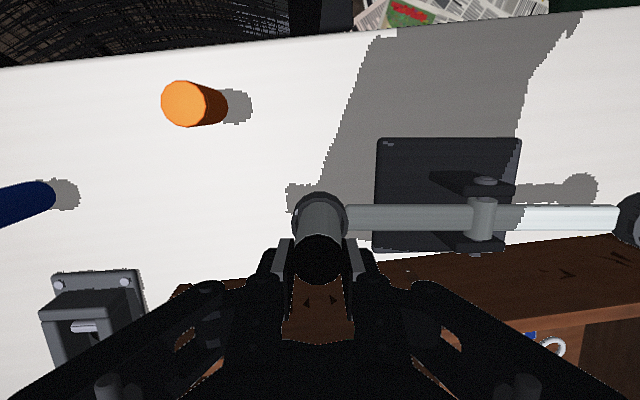

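The heavy canister is in the right pan (px 320,215), at the stop with 7 N on it. I release it and fetch the other one.

```bash
python3 - <<'E'
from h import *
p,R=pan_pose(-1,.07,up=.0005); manip.move_l(p,R,max_speed=.02)
manip.set_gripper(.5); 
q=p-R[:,0]*.06; manip.move_l(q,R,max_speed=.12)
im,W,k=grab("wrist","p2"); print(T())
x,y,z=W[...,0],W[...,1],W[...,2]
m=(np.hypot(x-.475,y+.026)<.03)&(z>.11)&(z<.13); Q=W[m]
print("cap",len(Q),cv2.minEnclosingCircle(Q[:,:2].astype(np.float32)),Q.mean(0).round(4))
B=rotz(A)@rotx(.07); print("expected cap",PIV+B@np.array([0,-.11,.066]))
R=Rz(0);t=np.array([.4349,.3006,HT])
manip.move_ptp(t+[0,0,.085],R); f0=F(6)
manip.move_l(t,max_speed=.12); manip.set_gripper(0,40); print(T(),"grip",manip.current_grip_width())
manip.move_l(t+[0,0,.12],max_speed=.15); manip.dwell(.15); f2=F(6); print(T(),"weight",(f0-f2)[2])
grab("scene","s2");grab("wrist","p3")
E
```

```text
15.4
cap 1173 ((0.47516685724258423, -0.027580484747886658), 0.013167733326554298) [ 0.4739 -0.0277  0.1178]
expected cap [ 0.47495685 -0.02788707  0.11814465]
17.94 grip 0.2795279611985039
19.14 weight 0.6468805877257489
```

View pics/p2.png

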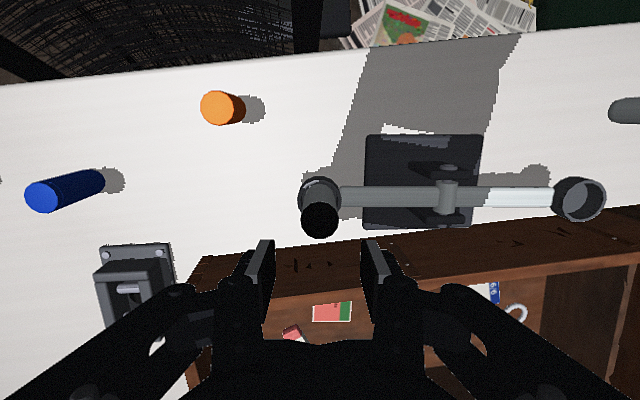

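View pics/s2.png

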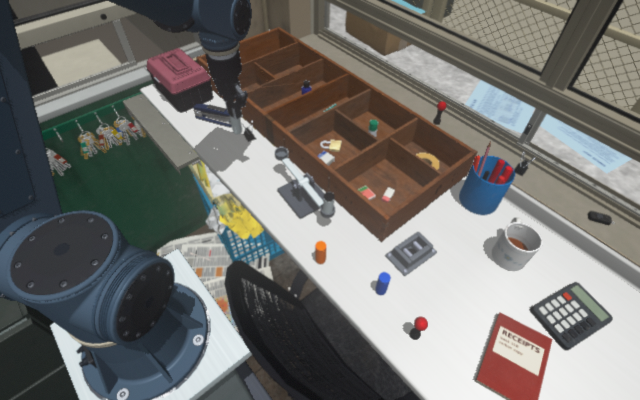

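```bash
python3 - <<'E'
from h import *
p,R=pan_pose(1,.07,up=.04); manip.move_ptp(p,R); f0=F(4)
p,_=pan_pose(1,.07,up=.006); manip.move_l(p,R,max_speed=.1)
for u in [.004,.002,.001,.0005]:
    p,_=pan_pose(1,.07,up=u); manip.move_l(p,R,max_speed=.02); f=F(4,.01)-f0; print(u,f.round(2))
    if f[2]>1.3: break
manip.set_gripper(.5)
q=p-R[:,0]*.065; manip.move_l(q,R,max_speed=.1)
im,W,k=grab("wrist","p4"); grab("scene","s4"); print(T())
x,y,z=W[...,0],W[...,1],W[...,2]
m=(np.hypot(x-.498,y-.19)<.03)&(z>.11)&(z<.15); Q=W[m]
print("capL",len(Q),cv2.minEnclosingCircle(Q[:,:2].astype(np.float32)),Q.mean(0).round(4))
B=rotz(A)@rotx(.07); print("expected cap",PIV+B@np.array([0,.11,.066]))
m=(np.hypot(x-.475,y+.026)<.03)&(z>.09)&(z<.15); Q=W[m]
print("capR",len(Q),Q.mean(0).round(4),PIV+B@np.array([0,-.11,.066]))
E
```

```text
0.004 [-0.13 -0.29  0.26]
0.002 [ 0.27 -0.31  0.02]
0.001 [-0.04 -0.02  0.54]
0.0005 [-0.31 -0.24  1.96]
22.73
capL 1292 ((0.4975152909755707, 0.1916082352399826), 0.01350571308284998) [0.4954 0.1912 0.1312]
expected cap [0.49759097 0.19040385 0.13353208]
capR 1793 [ 0.4741 -0.0186  0.1091] [ 0.47495685 -0.02788707  0.11814465]
```

View pics/p4.png

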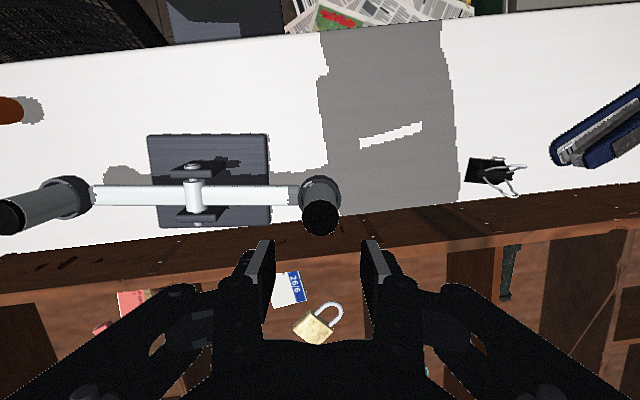

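```bash
python3 - <<'E'
import numpy as np
for f in ["p4","s4"]:
    W=np.load(f"pics/{f}.npz")["W"];x,y,z=W[...,0],W[...,1],W[...,2]
    for cx,cy in [(.498,.191),(.475,-.027)]:
        m=(np.hypot(x-cx,y-cy)<.012)&(z>.09)&(z<.15);print(f,cy,m.sum(),np.percentile(z[m],[50,90,99]).round(4))
W=np.load("pics/p4.npz")["W"];x,y,z=W[...,0],W[...,1],W[...,2]
m=(np.hypot(x-.4975,y-.191)<.02)&(z>.05)&(z<.15);h=np.histogram(z[m],20);print(h[0],h[1].round(4))
E
```

```text
p4 0.191 979 [0.1336 0.1346 0.1353]
p4 -0.027 657 [0.1184 0.1195 0.1202]
s4 0.191 110 [0.1245 0.1331 0.1344]
s4 -0.027 90 [0.1159 0.1177 0.1188]
[ 89 147  38  57 130 206  32  27  32  29  38  32  34  34  48  40  42  54
 122 942] [0.0649 0.0685 0.0721 0.0756 0.0792 0.0827 0.0863 0.0898 0.0934 0.097
 0.1005 0.1041 0.1076 0.1112 0.1147 0.1183 0.1218 0.1254 0.129  0.1325
 0.1361]
```

The right pan is down (cap at .118 against .134 on the left), so the right canister is the full one, which matches the weighing of about 200 g against 60 g. I refine the pocket centre from the saved clouds before moving on.

```bash
python3 - <<'E'
import numpy as np
for n in ["w2","w3"]:
    W=np.load(f"pics/{n}.npz")["W"].reshape(-1,3);W=W[np.isfinite(W[:,0])]
    for yaw in [-.081,-.087,-.095]:
        c=np.array([.571,-.2225]);c_,s_=np.cos(yaw),np.sin(yaw)
        d=W[:,:2]-c;u=d@[c_,s_];v=d@[-s_,c_];z=W[:,2]
        t=(z>.0345)&(z<.041)&(abs(u)<.06)&(abs(v)<.05)
        out=[]
        for lo,hi in [(-.03,-.01),(-.01,.01),(.01,.03)]:
            q=v[t&(u>lo)&(u<hi)]; a=q[q<0];b=q[q>0]
            out.append((round(np.percentile(a,1)*1e3,2),round(np.percentile(a,99)*1e3,2),round(np.percentile(b,1)*1e3,2),round(np.percentile(b,99)*1e3,2)))
        q=u[t&(abs(v)<.01)]
        print(n,yaw,out,"u",np.round([q[q<0].min(),q[q<0].max(),q[q>0].min() if (q>0).any() else 0,q.max()],4))
    nz=(z>.022)&(z<.034)&(abs(u)<.028)&(abs(v)<.011)
    q=u[nz];print("noses",np.percentile(q[q<0],[2,98]).round(4),np.percentile(q[q>0],[2,98]).round(4), "pad z",np.median(z[(abs(u)<.005)&(abs(v)<.008)]).round(4),"top",np.median(z[t]).round(4))
W=np.load("pics/w2.npz")["W"].reshape(-1,3);m=(W[:,2]>.08)&(W[:,2]<.11);print("organizer min y",np.percentile(W[m&(W[:,0]>.5)][:,1],[.5,2]))
E
```

```text
Traceback (most recent call last):
IndexError: index -1 is out of bounds for axis 0 with size 0
```

```bash
python3 - <<'E'
import numpy as np
P=lambda a,q: round(np.percentile(a,q)*1e3,2) if len(a)>3 else None
for n in ["w2","w3"]:
    W=np.load(f"pics/{n}.npz")["W"].reshape(-1,3);W=W[np.isfinite(W[:,0])]
    for yaw in [-.075,-.081,-.087]:
        c=np.array([.571,-.2225]);c_,s_=np.cos(yaw),np.sin(yaw)
        d=W[:,:2]-c;u=d@[c_,s_];v=d@[-s_,c_];z=W[:,2]
        t=(z>.0345)&(z<.041)&(abs(u)<.06)&(abs(v)<.05)
        print(n,yaw,len(u[t]))
        for lo,hi in [(-.03,-.01),(-.01,.01),(.01,.03)]:
            q=v[t&(u>lo)&(u<hi)]; a=q[q<0];b=q[q>0]
            print("   ",P(a,1),P(a,99),P(b,1),P(b,99))
        q=u[t&(abs(v)<.01)];print("  u",P(q[q<0],1),P(q[q<0],99),P(q[q>0],1),P(q[q>0],99))
    nz=(z>.022)&(z<.034)&(abs(u)<.028)&(abs(v)<.011)
    q=u[nz];print("noses",P(q[q<0],2),P(q[q<0],98),P(q[q>0],2),P(q[q>0],98), "pad z",np.median(z[(abs(u)<.005)&(abs(v)<.008)]).round(4),"top",np.median(z[t]).round(4))
W=np.load("pics/w3.npz")["W"].reshape(-1,3);m=(W[:,2]>.08)&(W[:,2]<.11)&(W[:,0]>.53);print("organizer min y",np.percentile(W[m][:,1],[.5,2]))
E
```

```text
w2 -0.075 987
    None None 15.04 25.89
    None None 13.86 25.31
    -21.5 -14.93 14.23 25.61
  u -41.01 -30.99 30.98 41.51
w2 -0.081 987
    None None 14.91 25.8
    None None 13.85 25.33
    -21.33 -14.8 14.31 25.74
  u -40.98 -31.01 30.97 41.5
w2 -0.087 987
    None None 14.77 25.71
    None None 13.84 25.36
    -21.16 -14.67 14.38 25.88
  u -40.96 -31.05 30.97 41.48
noses -20.89 -12.72 11.8 19.76 pad z 0.01 top 0.0368
w3 -0.075 1921
    -26.22 -14.63 14.24 25.79
    -26.43 -14.64 14.11 25.79
    -26.62 -14.85 13.92 25.48
  u -40.7 -30.62 31.58 41.17
w3 -0.081 1921
    -26.38 -14.79 14.14 25.67
    -26.44 -14.68 14.08 25.8
    -26.47 -14.77 14.03 25.58
  u -40.7 -30.55 31.61 41.18
w3 -0.087 1921
    -26.54 -14.85 14.03 25.61
    -26.44 -14.72 14.07 25.77
    -26.31 -14.69 14.14 25.72
  u -40.7 -30.59 31.61 41.18
noses -20.83 -11.9 11.96 20.99 pad z 0.0101 top 0.0368
organizer min y [-0.40787023 -0.3914342 ]
```

```bash
python3 - <<'E'
from h import *
# away from left, to above right
p,R=pan_pose(-1,.07,foot=.06); manip.move_ptp(p,R); f0=F(4)
p,R=pan_pose(-1,.07,foot=.0005); manip.move_l(p,R,max_speed=.1)
print(T(),(F(3)-f0).round(2))
manip.set_gripper(0,40); print(T(),"grip",manip.current_grip_width(),(F(3)-f0).round(2))
for th in [.035,0,-.035,-.07]:
    p,R=pan_pose(-1,th,foot=.001); manip.move_l(p,R,max_speed=.02)
p,R=pan_pose(-1,-.07,foot=.012); manip.move_l(p,R,max_speed=.04)
p,R=pan_pose(-1,-.07,foot=.05); manip.move_l(p,R,max_speed=.12)
print(T(),(F(4)-f0).round(2)); grab("wrist","p5");grab("scene","s5")
E
```

```text
24.43 [0.22 0.15 0.24]
24.78 grip 0.274927266726679 [0.12 1.39 6.89]
27.15 [ 0.14  0.42 -1.39]
```

View pics/p5.png

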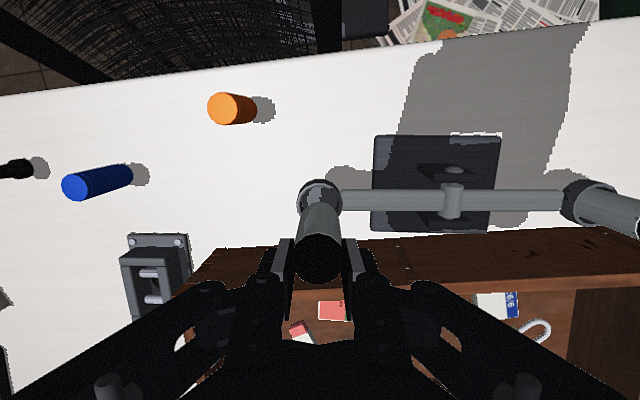

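View pics/s5.png

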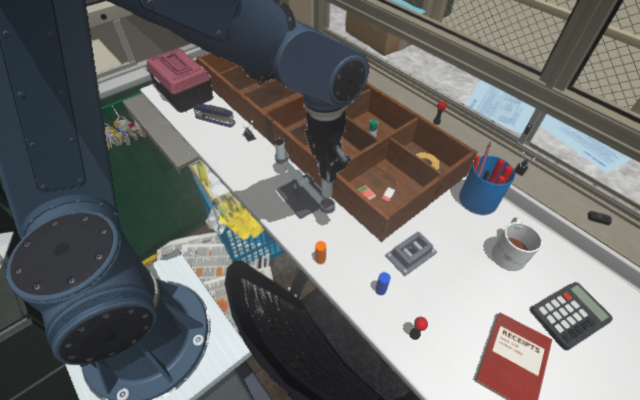

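```bash
cat >> h.py <<'E'
PK=np.array([.5713,-.2228,.010]); YK=-.083
def pk(h): return PK+np.array([0,0,HT+h])
E
python3 - <<'E'
from h import *
p=manip.current_ee_pos(); manip.move_l([p[0],p[1],.19],max_speed=.15)
R=Rz(YK)
manip.move_ptp([PK[0],PK[1],.17],R)
manip.set_gripper(0,80); f0=F(6); np.save("f0.npy",f0); print(T(),f0.round(2),manip.current_grip_width(),manip.current_ee_pos())
manip.move_l(pk(.034),R,max_speed=.1)
f=F(3)-f0; print(f.round(2)); h=.034
while h>.013:
    h-=.002; manip.move_l(pk(h),R,max_speed=.03); f=F(2,.01)-f0; print(round(h,4),f.round(2))
    if f[2]>9 or np.hypot(*f[:2])>6: break
print(T(),manip.current_ee_pos(),manip.current_ft_torque())
grab("wrist","p6")
E
```

```text
28.98 [ 0.03 -0.01 -1.56] 0.2568509764152769 [ 0.57142464 -0.22198307  0.17034423]
[ 0.29  0.55 -0.66]
0.032 [-0.36  0.39 -0.1 ]
0.03 [-0.03  0.35  0.13]
0.028 [-0.3   0.22  0.38]
0.026 [-0.02  0.61 -0.28]
0.024 [ 0.07 -0.47 -0.1 ]
0.022 [-0.41 -0.23 -0.04]
0.02 [-0.6  -0.28  0.36]
0.018 [ 0.19  0.24 -0.33]
0.016 [ 0.65  0.37 -0.15]
0.014 [0.63 0.03 0.34]
0.012 [ 0.62 -0.43  0.63]
33.06 [ 0.57128394 -0.22287068  0.05291999] [-0.188682   -0.11844702 -0.02991771]
```

View pics/p6.png

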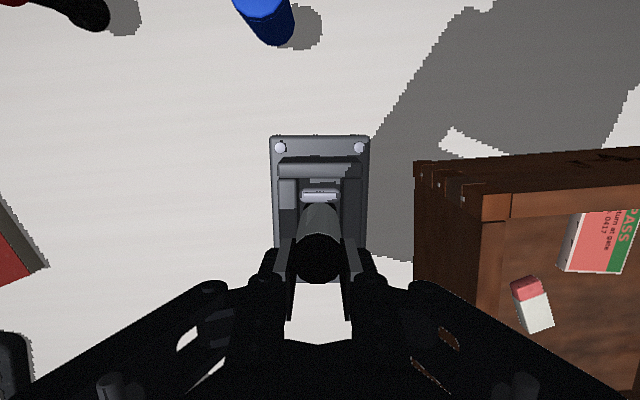

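```bash
python3 - <<'E'
from h import *
f0=np.load("f0.npy");R=Rz(YK);h=.012;jaw=[]
while h>-.004:
    st=.001 if h>.0025 else .0003
    h-=st; manip.move_l(pk(h),R,max_speed=.02); f=F(3,.015)-f0; print(round(h,4),f.round(2),round(manip.current_ee_pos()[2]-.041,4))
    if .002<h<.009: jaw.append(f[2])
    J=np.median(jaw) if jaw else 5
    if f[2]>J+9.5 or f[2]>17 or np.hypot(*f[:2])>8: break
print(T(),"jaw",J); 
for _ in range(3): print((F(6,.02)-f0).round(2))
grab("wrist","p7")
E
```

```text
0.011 [ 0.19 -0.82  3.51] 0.0111
0.01 [ 0.53 -0.53  3.7 ] 0.01
0.009 [ 0.73 -0.6   3.22] 0.0089
0.008 [ 0.08 -0.96  1.65] 0.0077
0.007 [ 0.95 -0.32  1.41] 0.0069
0.006 [ 0.25 -0.69  1.22] 0.0059
0.005 [ 0.31 -0.27  1.52] 0.0049
0.004 [ 0.9  -0.6   1.25] 0.0039
0.003 [ 0.61 -0.75  1.6 ] 0.0029
0.002 [ 0.72 -1.    1.99] 0.0019
0.0017 [ 0.82 -0.1   3.44] 0.0018
0.0014 [0.36 0.77 6.7 ] 0.0017
0.0011 [0.62 0.18 9.04] 0.0017
0.0008 [-0.18  1.41 11.58] 0.0017
37.31 jaw 1.5189560567811016
[ 0.07  0.75 11.33]
[ 0.23  0.39 11.32]
[ 0.14  1.06 11.31]
```

```bash
python3 - <<'E'
import numpy as np
W=np.load("pics/p7.npz")["W"];x,y,z=W[...,0],W[...,1],W[...,2]
m=(np.hypot(x-.5713,y+.2228)<.011)&(z>.05)&(z<.09);print(m.sum(),np.percentile(z[m],[10,50,90]).round(4))
E
```

```text
1511 [0.0755 0.0762 0.077 ]
```

```bash
python3 - <<'E'
from h import *
f0=np.load("f0.npy");R=Rz(YK);h=.0008
while h>-.001:
    h-=.0002; manip.move_l(pk(h),R,max_speed=.02); f=F(4,.015)-f0; print(round(h,4),f.round(2),round(manip.current_ee_pos()[2]-.041,4))
    if f[2]>15.3: break
for _ in range(3): print((F(6,.02)-f0).round(2))
grab("wrist","p8");grab("scene","s8");print(T())
E
```

```text
0.0006 [-0.17  1.65 13.44] 0.0016
0.0004 [-0.87  1.43 14.75] 0.0016
0.0002 [-0.59  1.69 16.01] 0.0016
[-0.68  2.3  15.58]
[-0.57  1.73 15.85]
[-0.72  2.02 15.65]
39.01
```

Seated: the cap is at .0762 against .076 expected, and it was held at about 15.7 N. I unload, release and check.

```bash
python3 - <<'E'
from h import *
f0=np.load("f0.npy");R=Rz(YK)
manip.move_l(pk(.0015),R,max_speed=.02); print((F(3)-f0).round(2))
manip.set_gripper(.45); manip.move_l(pk(.10),R,max_speed=.12)
manip.move_ptp([.42,-.1,.25],Rz(0)); 
im,W,k=grab("wrist","p9");grab("scene","s9");grab("top","t9")
print(T(),np.round(manip.current_force(),2))
for n in ["p9","s9","t9"]:
    W=np.load(f"pics/{n}.npz")["W"];x,y,z=W[...,0],W[...,1],W[...,2]
    for s,cx,cy,lo,hi in [("pocket",.5713,-.2228,.055,.1),("panL",.4975,.200,.10,.15)]:
        m=(np.hypot(x-cx,y-cy)<.022)&(z>lo)&(z<hi)
        if m.sum()>5:
            t=m&(z>np.percentile(z[m],99)-.004);print(n,s,m.sum(),np.median(z[t]).round(4),np.round(cv2.minEnclosingCircle(W[t][:,:2].astype(np.float32))[0],4))
E
```

```text
[-0.08  0.61  7.17]
41.63 [ 0.16  0.46 -0.78]
p9 pocket 111 0.0757 [ 0.5632 -0.2289]
p9 panL 741 0.118 [0.4995 0.1985]
s9 pocket 135 0.0752 [ 0.5685 -0.2233]
s9 panL 93 0.1167 [0.4983 0.1996]
t9 pocket 88 0.0772 [ 0.5707 -0.2222]
t9 panL 90 0.119 [0.4988 0.2004]
```

View pics/p9.png

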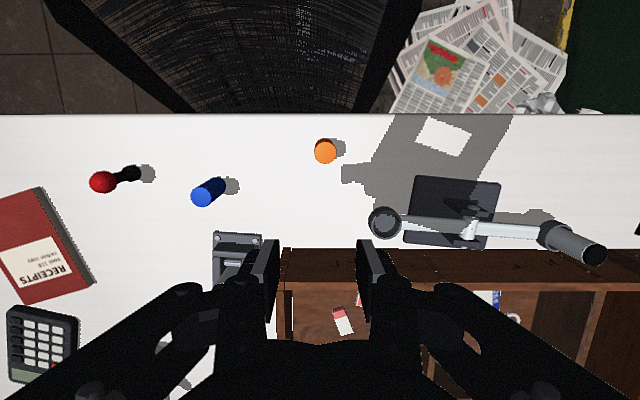

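View pics/s9.png

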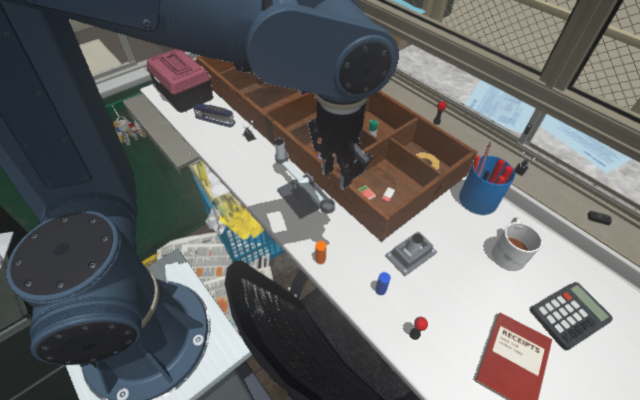

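```bash
python3 - <<'E'
from h import *
manip.move_ptp([.50,-.20,.22],Rz(0)); manip.dwell(.2)
im,W,k=grab("wrist","p10");x,y,z=W[...,0],W[...,1],W[...,2]
m=(np.hypot(x-.5713,y+.2228)<.02)&(z>.07)&(z<.09);t=W[m]
print(T(),len(t),np.percentile(t[:,2],[10,50,90]).round(4),np.round(cv2.minEnclosingCircle(t[:,:2].astype(np.float32))[0],4))
# plane fit tilt
q=t[np.hypot(*(t[:,:2]-t[:,:2].mean(0)).T)<.010];print(np.linalg.lstsq(np.c_[q[:,:2],np.ones(len(q))],q[:,2],rcond=None)[0].round(4))
cv2.imwrite("pics/p10c.png",cv2.resize(im[130:330,180:440,::-1],None,fx=3,fy=3))
E
```

```text
42.48 417 [0.0749 0.0762 0.0772] [ 0.5708 -0.2249]
[0.0224 0.043  0.0731]
```

View pics/p10c.png

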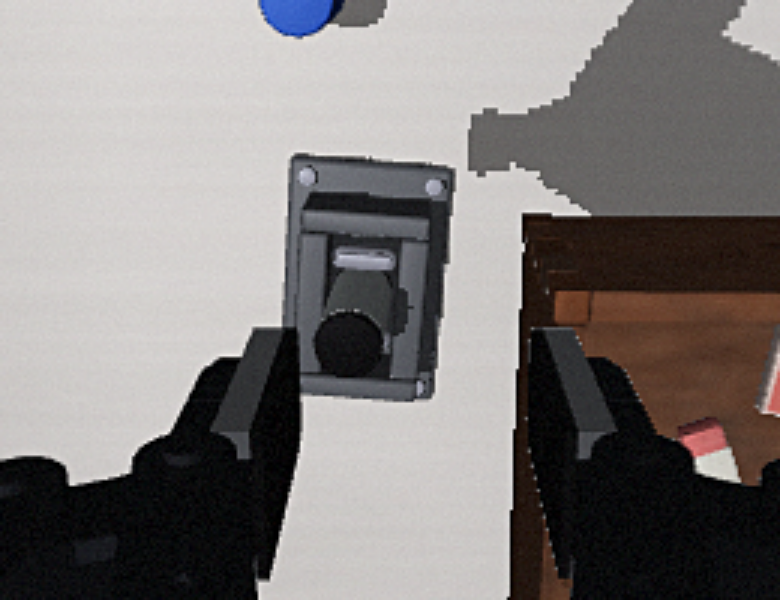

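```bash
python3 - <<'E'
import numpy as np,cv2
def chk(f,c,lo,hi):
    W=np.load(f"pics/{f}.npz")["W"];x,y,z=W[...,0],W[...,1],W[...,2]
    m=(np.hypot(x-c[0],y-c[1])<.02)&(z>lo)&(z<hi);t=W[m]
    q=t[np.hypot(*(t[:,:2]-t[:,:2].mean(0)).T)<.010]
    print(f,len(q),np.round(cv2.minEnclosingCircle(t[:,:2].astype(np.float32))[0],4),np.linalg.lstsq(np.c_[q[:,:2]-q[:,:2].mean(0),np.ones(len(q))],q[:,2],rcond=None)[0].round(4))
chk("w3",(.4362,-.17),.062,.07);chk("w0",(.435,.3),.062,.07);chk("w1",(.4362,-.17),.062,.07)
chk("p10",(.5713,-.2235),.070,.085);chk("p8",(.5713,-.2228),.070,.085);chk("p7",(.5713,-.2228),.070,.085)
chk("p9",(.5713,-.2228),.070,.085)
E
```

```text
w3 415 [ 0.4363 -0.17  ] [0.002  0.0095 0.0661]
w0 305 [0.4351 0.3008] [0.0041 0.008  0.0661]
w1 256 [ 0.4354 -0.1699] [0.005  0.0065 0.0661]
p10 240 [ 0.5708 -0.2249] [0.0224 0.043  0.0762]
p8 1292 [ 0.5694 -0.2224] [0.0299 0.0175 0.0761]
p7 1280 [ 0.569  -0.2224] [0.0218 0.0102 0.0761]
p9 59 [ 0.5632 -0.2289] [0.6683 0.1633 0.0749]
```

After release the cap leans about 2° towards -y, within the pocket's clearance. I regrasp it to straighten it, press again, unload fully and then let go.

```bash
python3 - <<'E'
from h import *
R=Rz(YK)
manip.set_gripper(.45)
manip.move_ptp(pk(.06),R); f0=F(6)
manip.move_l(pk(.003),R,max_speed=.1); print((F(3)-f0).round(2))
manip.set_gripper(0,50); f=F(4)-f0; print(T(),"grip",f.round(2))
h=.003
while f[2]<14.5 and h>-.001:
    h-=.0003; manip.move_l(pk(h),R,max_speed=.02); f=F(3,.015)-f0
print("press",h,f.round(2)); manip.dwell(.3); print((F(4)-f0).round(2))
while f[2]>0.5 and h<.006:
    h+=.0003; manip.move_l(pk(h),R,max_speed=.02); f=F(3,.015)-f0
print(T(),"unloaded",h,f.round(2),round(manip.current_ee_pos()[2]-.041,4)); grab("wrist","p11")
np.save("f0b.npy",f0)
E
cat > chk.py <<'E'
import numpy as np,cv2
def chk(f,c,lo,hi):
    W=np.load(f"pics/{f}.npz")["W"];x,y,z=W[...,0],W[...,1],W[...,2]
    m=(np.hypot(x-c[0],y-c[1])<.02)&(z>lo)&(z<hi);t=W[m]
    q=t[np.hypot(*(t[:,:2]-t[:,:2].mean(0)).T)<.010]
    print(f,len(q),np.round(cv2.minEnclosingCircle(t[:,:2].astype(np.float32))[0],4),np.linalg.lstsq(np.c_[q[:,:2]-q[:,:2].mean(0),np.ones(len(q))],q[:,2],rcond=None)[0].round(4))
E
python3 -c "
from chk import *
chk('p11',(.5713,-.2228),.070,.085)"
```

```text
[-0.33 -0.3  -0.35]
44.53 grip [0.11 0.52 5.36]
press 0.0018000000000000004 [-1.36  1.94 14.74]
[-1.    2.64 14.43]
48.5 unloaded 0.0042 [ 0.71 -0.79 -0.58] 0.0039
p11 1236 [ 0.5691 -0.2224] [0.0189 0.0188 0.0763]
```

```bash
python3 - <<'E'
from h import *
f0=np.load("f0b.npy");R=Rz(YK);h=.0042;f=F(3)-f0
while f[2]<6 and h>.001:
    h-=.0003; manip.move_l(pk(h),R,max_speed=.02); f=F(3,.015)-f0; print(round(h,4),f.round(2),round(manip.current_ee_pos()[2]-.041,4))
manip.set_gripper(.45); manip.move_l(pk(.10),R,max_speed=.12)
manip.move_ptp([.50,-.20,.22],Rz(0)); manip.dwell(.2); grab("wrist","p12"); print(T())
E
python3 -c "
from chk import *
chk('p12',(.5713,-.2228),.070,.085)"
```

```text
0.0039 [ 0.95 -1.05 -0.01] 0.0039
0.0036 [ 0.36 -0.66  3.4 ] 0.0038
0.0033 [0.17 0.41 7.12] 0.0038
51.52
p12 247 [ 0.5706 -0.2236] [0.0014 0.0076 0.0761]
```

The canister is now upright: its cap slope matches the free-standing ones and the cap is at .0761. One last look at the whole counter, then I hand in.

```bash
python3 - <<'E'
from h import *
manip.move_ptp([.35,-.05,.30],Rz(0)); manip.dwell(.2)
grab("scene","s13");grab("top","t13"); print(T(),np.round(manip.current_joint_vel(),3))
for n in ["s13","t13"]:
    W=np.load(f"pics/{n}.npz")["W"];x,y,z=W[...,0],W[...,1],W[...,2]
    for s,cx,cy in [("pocket",.5713,-.2228),("panL",.4985,.199),("orange",.3937,-.092),("blue",.4455,-.2385)]:
        m=(np.hypot(x-cx,y-cy)<.02)&(z>.055)&(z<.15)
        if m.sum()>5:print(n,s,m.sum(),np.percentile(z[m],95).round(4),W[m].mean(0).round(4))
E
```

```text
52.73 [ 0.003 -0.006  0.001  0.001  0.001  0.001]
s13 pocket 133 0.0763 [ 0.5657 -0.2231  0.0709]
s13 panL 50 0.0724 [0.4943 0.1883 0.0659]
s13 orange 106 0.0663 [ 0.3928 -0.0942  0.0635]
s13 blue 128 0.0677 [ 0.4438 -0.2389  0.0645]
t13 pocket 86 0.0799 [ 0.5702 -0.2193  0.0743]
t13 panL 161 0.1207 [0.4976 0.1952 0.0975]
t13 orange 74 0.069 [ 0.394  -0.0916  0.0659]
t13 blue 75 0.0683 [ 0.4461 -0.2381  0.0653]
```

View pics/s13.png

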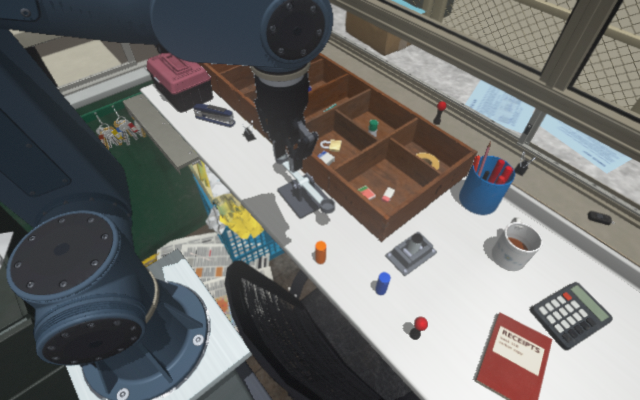

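```bash
python3 -c "
from bench import manip
manip.sign_off();print(manip.current_time())"
```

```text
the job is handed in; nothing more can be done
the job is handed in; nothing more can be done
```

The full canister is seated in the sprung pocket and has been pressed onto the pad. The lighter one still stands in the left pan. I handed the job in at about 53 s.

- **Weighing:** I stood the canister from the right in the right pan and the one from the left in the left pan, then let go of both. The right side stayed down (caps at 118 mm against 134 mm). The weights felt at the wrist agreed, about 2.0 N against 0.65 N.
- **Pocket and press:** I took the right canister into the pocket, where the jaws resisted with only 1.5 to 3.7 N by my readings, below or at the low end of the stated 3 to 8 N. I pressed it with about 15.7 N in all for over half a second, which I estimate put 12 to 16 N on the pad.
- **Mended:** After the first release the canister leaned about 2°. I regrasped it, pressed again with 14.5 N, eased off and let go.
- **Last checks:** The wrist camera showed the canister upright with its cap at 76.1 mm (76 mm expected). The top camera showed the lighter canister's cap at about 120 mm. The arm hid that pan from the scene camera in the last picture, but an earlier view at 42 s showed it standing there. The blue and orange canisters had not moved. The rubber stamp and binder clip looked unmoved in the pictures, but I did not re-measure them.

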